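# Lock a cup-nest carriage onto its dock with the cam lock

## Robot

A 7-joint arm with a two-finger parallel gripper is mounted at the origin on the work surface. World frame = base frame: x ahead of the robot, y to its left, z up, the work surface at z = 0. Lengths are in m, angles in rad, forces in N, time in s.
With the tool pointing down it reaches from about 0.425 to 0.925 m from the base axis. Payload 6.8 kg.
Tool frame: the origin (TCP) lies at the very end of the fingers, on their centre line; the grasp point (between the pads) lies r.grip_depth behind it (r.grip_depth is the distance from the TCP to the grasp point, in m); z points along the fingers, x is the direction in which the jaws open and shut, and the axes are right-handed (so a half turn about z gives the same grasp; the last joint's range is limited). The gripper opens to 85 mm and grips with 20 to 120 N. Pads are 22 mm wide; open, the fingers measure 114 mm over their backs; the gripper's body (76 mm by 85 mm) begins 54 mm behind the grasp point. The pads swing forward as they close: fully open they stand 13 mm farther back than shut.
Start: joints at [1.161, 0.477, 0.022, 1.555, -0.011, 1.109, -0.083], TCP at [0.201, -0.645, 0.231] pointing down, gripper open.
Joint ranges: [-2.96, 2.96], [-0.34, 2.1], [-1.41, 1.46], [0.24, 2.44], [-1.37, 4.51], [0.17, 1.92], [-2.96, 2.96]. Speed limits (rad/s): [2.39, 2.39, 3.14, 3.14, 3.14, 3.14, 3.14].

## Interface

Orientations are given as a rotation vector (axis times angle).
In Python, from bench import readout, grab_frame, workorder, r gives the robot as it stands.
- The arm moves only by the shell command python3 -m handwheel 'ROWS' [FORCE]. ROWS is text: rows parted by semicolons, each of 7 numbers parted by spaces: the shift along the tool's x, y, z in mm, then the turn, a rotation vector about the tool's x, y, z in degrees, then the finger opening in mm, from 0 to 85.4. A call has 1 to 12 rows; each row is the pose to reach, as a shift and turn from the pose commanded when the call began, along the tool's axes at that moment; what a row does not reach only later rows make up. A row lasts 1/8 s, in which the tool goes at most 62.5 mm and 10.7 degrees, less where a joint would pass 70% of its speed; a pose out of reach is approached as far as the arm can. A call with a gripper value outside its range is refused whole. The fingers move at their own pace and stop on an object; FORCE is the grip in N (left out, the last holds). Time passes only in rows, so rows that repeat a pose let the fingers close. It gives the time, the measured TCP pose, the force and the opening at its end, in the units of the state.
- readout.get_obs(): the state, without advancing time (a new reading comes with each control period).
- grab_frame(name): name is "side" or "top" or "wrist"; returns a dict with "pixels" (384x512x3 uint8, red, green, blue), "fx", "fy", "cx", "cy" (pixels), "D" ([k1, k2, p1, p2, k3] as OpenCV has them; the pictures are not rectified), "rvec" (rotation vector, rad) and "tvec" (3), from world to camera coordinates, as OpenCV has them. Camera axes: x right, y down, z forward; pixel columns grow to the right and rows downward; lengths in m; the calibration is good to about 2 mm. A picture is of the moment at which its call begins. There is no depth.
- workorder.hand_in(): hands the job in, once; it reports no verdict.
The state is a dict: "clock": time; "joints": joint angles; "qvel": joint speeds; "tau": joint torques, N m; "tcp_pos": TCP position; "orientation": TCP orientation; "contact_force": force on the tool from outside, world axes, zero at the start; "moment": the same for the moment, N m; "grip_width": finger opening in m.
Only numpy, scipy, OpenCV 4.12 (cv2) and the standard library are available. Lean on these libraries where they do the work, as an engineer would, in place of code of your own. Each camera call takes 0.05 s, during which the arm holds its last target.

## Task

Slide the black cup nest along its rails towards the cam lock until it just meets the rubber buffer, so that its bolt lies in the mouth of the cam. Then swing the cam's green knob clockwise (seen from above) about half a turn, until the hook has drawn the nest snugly against the buffer: stop as soon as it clearly pulls tight, never overtighten or ram the buffer. Let go, and leave everything else on the table where it is.

Things in the scene. Friction and masses are not known exactly. Their poses are not given: they have to be found in the camera images.
- dock: Fixed grey plate, 130 x 310 x 8 mm. Origin: on the vertical cam axis at table height; z up; y points from the cam along the rails to the nest. Plate: y -65 to +245 mm, top z = 8. Two steel rails (x = 37 to 49 mm either side, y 89 to 244, top z = 22) guide the nest with 2 mm play a side. Round the axis: steel cam disc 96 mm wide, top z = 24, with a brass spiral lip (the hook) up to z = 36.
- cam (a joint): Turn of the cam disc, rad: 0 open, grows clockwise seen from above, hard end 4.0; starts at 0 to 0.4; stays where left, also under load. Turning it carries the lip round the outside of the bolt pin and draws the pin to the axis by 4.5 mm per rad. Where it gets tight differs by over a radian between starts (about 1.6 to 3.4), as the buffer's set screw differs: it must be felt.
- knob_grip (a point): On the axis of the cam's upright green knob, z = 64 mm: 16 mm in diameter, z = 36 to 82 mm. It stands 56 mm from the cam axis, in the dock's frame at 15 degrees from +x towards +y less the cam's turn, so it sweeps the side away from the nest. It spins freely on its pin: a gripper may hold it with the wrist unturned. Seen in the dock's frame it goes from +x past -y to -x.
- cam_axis (a point): Point on the cam axis at z = 24 mm, fixed, axes as the dock's. Sideways push at the knob: 2 to 3 N turns the free cam (near 0 once stopped); each newton of pull on the bolt adds about 0.4 N (0.3 to 0.7, friction is hidden). Tight when it takes 4 to 6 N more than free. Once the nest bears on the buffer the pull grows 40 to 80 N per rad of turn; let go, it eases to about half.
- nest: Loose cup nest, about 0.5 kg: black block 70 x 90 x 24 mm, four green pins (44 mm above its underside), steel bolt to its -y. Origin: centre of the underside, 8 mm above the table when on the dock plate; axes along the dock's within 0.05 rad. Front face y = -45 mm, rear face y = +45 mm. Starts 20 to 50 mm short of the buffer; sliding takes 2 to 5 N.
- grip_lug (a point): Centre of the nest's green grip lug, an upright block 40 mm (along x) x 14 mm (along y) x 40 mm tall at the nest's rear: 36 mm to +y of the nest's origin, 50 mm above the table; lug top 70 mm above the table, rear face 7 mm behind this point.
- bolt_pin (a point): Middle of the nest's bolt pin: upright steel pin 8 mm in diameter under the bolt's end, 94 mm to -y of the nest's origin. When the nest just meets the buffer the pin is 27 to 35 mm from the cam axis. The mouth is open while the cam is below about 0.5 rad; the lip's tip passes the pin at about 0.7 rad, only if the pin is within 37 mm of the axis, else it jams.
- buffer: Twin sprung rubber pads on the dock between cam and nest, either side of the bolt (x = 11 to 27 mm, z = 18 to 42); origin and axes as the dock's. The rubber faces lie about y = 80 mm, hidden set +-3.5 mm from start to start. They yield about 1 mm per 10 N. Properly tight: nest pressing on them with 3 to 22 N after letting go (turn to 10 to 16 N); over 25 N at any time spoils it.
- cup_a: Bystander: upturned brown paper cup, 82 mm wide at the bottom, 92 mm tall; origin under its centre.
- cup_b: Bystander: a second upturned brown cup, same size.
- cup_c: Bystander: a third upturned brown cup, same size.
- spacer: Bystander: small brass spacer ring, 20 mm wide, 7 mm tall, lying on the corner of the dock plate.
- driver: Bystander: orange-handled screwdriver lying on the table; origin near its middle, along x.
- spare_nest: Bystander: spare black nest block with four green pins, 70 x 60 x 44 mm; origin under its centre.
Mind the look-alikes: they are no part of the job. What is shaped like the nest but pink or purple is not meant.

How it is judged:
By the outcome, as a careful person would: the job done as asked, in the order asked, and still so for the second after the job is handed in, with the robot touching nothing.
It also fails if it takes over 72 s, if anything falls off the work surface, if the arm or the gripper's body presses on something with over 40 N, if the wrist force passes 120 N, or if a joint passes its speed limit or range.

## Working session

There is one attempt and no reset: what is moved stays moved. The work goes in short steps, Python scripts to look and compute and a shell command to move; the robot and the scene stay as the last step left them, time stands still between calls to the robot, and variables do not carry over. Pictures are saved under pics/ and viewed, and the job is handed in when it is done.

```bash
ls; mkdir -p pics
python3 - <<'E'
from bench import readout, grab_frame, r
import cv2
print(readout.get_obs()); print(r.grip_depth)
for n in ("side","top","wrist"):
    f=grab_frame(n); cv2.imwrite(f"pics/{n}0.png",f["pixels"][:,:,::-1]); print(n,{k:v for k,v in f.items() if k!="pixels"})
E
```

```text
pics
{'clock': 0.0, 'joints': array([ 1.1608726 ,  0.47779838,  0.02227115,  1.55644287, -0.01151324,
        1.1093146 , -0.08311893]), 'qvel': array([ 1.39545712e-03, -1.10681933e-03, -1.06184930e-03, -2.00743014e-04,
       -2.43924151e-05, -6.00741360e-04,  2.28368579e-05]), 'tau': array([ 3.83260995e-04, -5.96461594e+01,  1.60797402e+00, -2.81201577e+01,
        1.25038682e-02,  9.35111224e-03, -1.29714351e-05]), 'tcp_pos': array([ 0.20050499, -0.64390943,  0.23032917]), 'orientation': array([-2.52940223e+00,  1.86154907e+00,  2.40677325e-03]), 'contact_force': array([ 0.31189615,  0.47282088, -0.11538173]), 'moment': array([ 0.01411409, -0.00745006,  0.05325419]), 'grip_width': 0.08516159179921248}
0.0187
side {'fx': 361.98207549475234, 'fy': 361.98207549475234, 'cx': 253.6878411894888, 'cy': 193.69601208198793, 'D': array([-0.112312,  0.      ,  0.      ,  0.      ,  0.      ]), 'rvec': array([ 2.38026783, -0.18281926,  0.04601555]), 'tvec': array([-0.46978512,  0.17000663,  0.90488127])}
top {'fx': 420.5652424846027, 'fy': 420.5652424846027, 'cx': 255.61072117516065, 'cy': 186.91721808633434, 'D': array([0.00656668, 0.        , 0.        , 0.        , 0.        ]), 'rvec': array([ 2.0675925 , -2.16772371,  0.21909616]), 'tvec': array([0.09662105, 0.49569009, 1.21609812])}
wrist {'fx': 265.8928027133766, 'fy': 265.8928027133766, 'cx': 255.4484718122459, 'cy': 194.59829394818112, 'D': array([-0.02813158,  0.        ,  0.        ,  0.        ,  0.        ]), 'rvec': array([-2.3346836 ,  1.71662822,  0.25525451]), 'tvec': array([-0.67431743, -0.03833367,  0.37900026])}
```

View pics/side0.png

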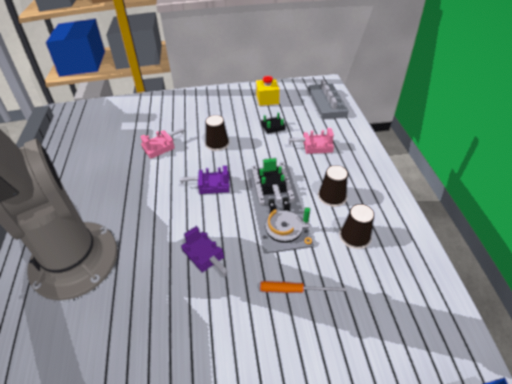

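View pics/top0.png

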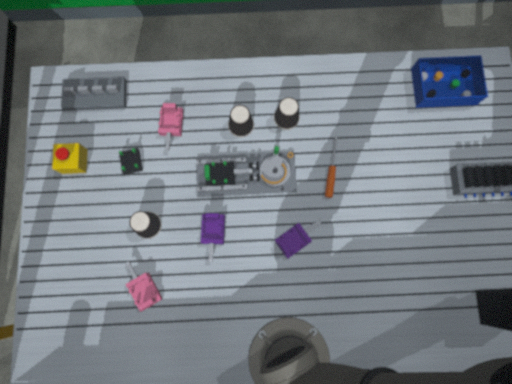

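View pics/wrist0.png

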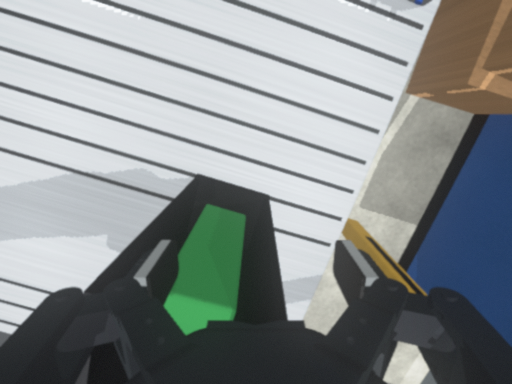

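Candidates in the top view are:
- black nest on the dock at (217,173), with its green lug
- spare black nest at (130,160), no dock
- purple at (212,228) and (293,240)
- pink at (170,120) and (143,290)

I choose the nest on the grey dock at (217,173). The cam is at (274,169) and its knob at (277,150). Next is a close crop to check.

```bash
cat > h.py <<'E'
import numpy as np, cv2
from bench import readout, grab_frame, r
from scipy.spatial.transform import Rotation as R
def cam(f):
    K=np.array([[f["fx"],0,f["cx"]],[0,f["fy"],f["cy"]],[0,0,1]]);Rm=cv2.Rodrigues(np.array(f["rvec"]))[0]
    return K,np.array(f["D"]),Rm,np.array(f["tvec"])
def ray(f,uv):
    K,D,Rm,t=cam(f); p=cv2.undistortPoints(np.array([[uv]],float),K,D)[0,0]
    return -Rm.T@t, Rm.T@np.array([p[0],p[1],1.])
def onz(f,uv,z):
    c,d=ray(f,uv); return c+d*(z-c[2])/d[2]
def proj(f,P):
    K,D,Rm,t=cam(f); return cv2.projectPoints(np.array(P,float).reshape(-1,1,3),np.array(f["rvec"]),t,K,D)[0][:,0]
def tri(fs,uvs):
    A=np.zeros((3,3));b=np.zeros(3)
    for f,u in zip(fs,uvs):
        c,d=ray(f,u); d/=np.linalg.norm(d); M=np.eye(3)-np.outer(d,d); A+=M;b+=M@c
    return np.linalg.solve(A,b)
def crop(f,x0,y0,x1,y1,s,name):
    cv2.imwrite(name,cv2.resize(f["pixels"][y0:y1,x0:x1,::-1],None,fx=s,fy=s,interpolation=cv2.INTER_CUBIC))
def blobs(f,lo,hi,mn=8,roi=None):
    h=cv2.cvtColor(f["pixels"],cv2.COLOR_RGB2HSV); m=cv2.inRange(h,lo,hi)
    n,_,st,c=cv2.connectedComponentsWithStats(m)
    return [(st[i][:5].tolist(),c[i].round(1).tolist()) for i in range(1,n) if st[i][4]>=mn and (roi is None or (roi[0]<c[i][0]<roi[2] and roi[1]<c[i][1]<roi[3]))]
E
python3 - <<'E'
from h import *
t=grab_frame("top");s=grab_frame("side")
import pickle; pickle.dump((t,s),open("f0.pkl","wb"))
crop(t,190,130,310,210,6,"pics/tc.png");crop(s,235,140,335,260,5,"pics/sc.png")
print(blobs(t,(50,80,40),(80,255,255),4,(190,130,310,210)))
print(blobs(s,(50,80,40),(80,255,255),4,(235,140,335,260)))
E
```

```text
[([274, 146, 5, 8, 31], [276.0, 149.6]), ([223, 161, 4, 5, 17], [224.6, 163.1]), ([211, 162, 4, 5, 16], [212.6, 164.0]), ([204, 164, 7, 17, 99], [207.1, 171.8]), ([212, 179, 5, 5, 21], [213.6, 181.0]), ([223, 178, 5, 6, 23], [225.2, 180.4])]
[([259, 158, 26, 27, 319], [269.8, 169.8]), ([303, 208, 7, 15, 75], [305.9, 214.4])]
```

View pics/tc.png

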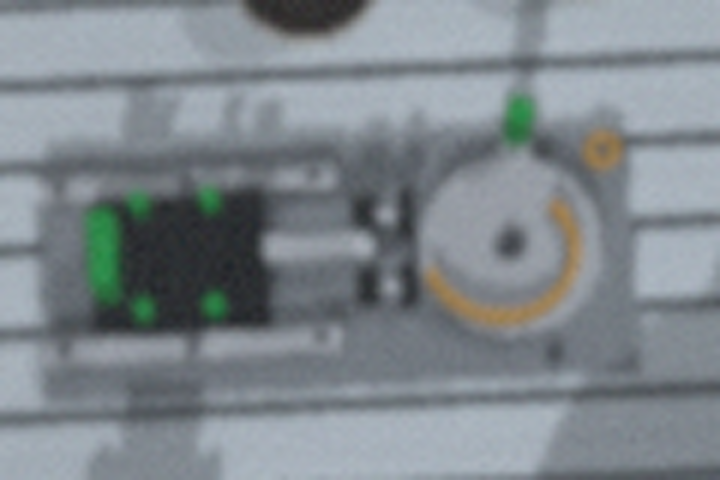

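View pics/sc.png

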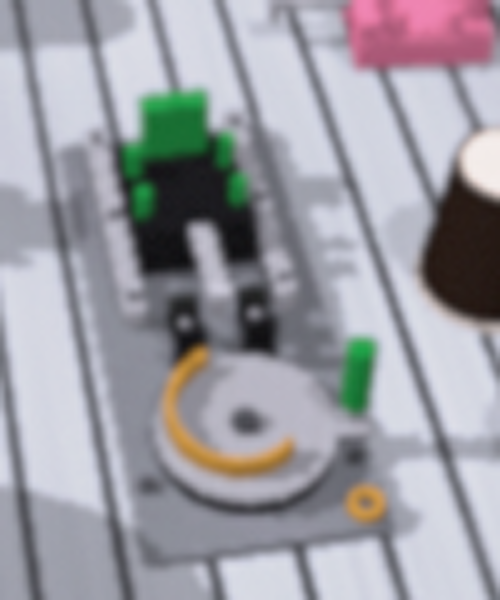

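The crop confirms the choice. The black nest with its four green pins and lug sits on the dock rails, with the bolt pointing at the cam. The cam hub is at about top (275,170), the knob at (276,150) and the spacer at (290,155).

Run:
```python
from h import *
import pickle; t,s=pickle.load(open("f0.pkl","rb"))
T=lambda x,y:(190+(x+.5)/6-.5,130+(y+.5)/6-.5)
S=lambda x,y:(235+(x+.5)/5-.5,140+(y+.5)/5-.5)
print("axis",onz(t,T(511,242),.024),onz(s,S(246,421),.024),tri([t,s],[T(511,242),S(246,421)]))
for n,p in dict(tl=(45,150),tr=(625,115),br=(637,368),bl=(45,395)).items(): print(n,onz(t,T(*p),.008))
print("rails",[onz(t,T(*p),.022) for p in [(62,187),(335,176),(62,346),(340,338)]])
# lug top: 
print("lug top c",onz(t,T(101,254),.07), "side lug top edge",onz(s,S(140,97),.07),onz(s,S(206,92),.07))
for uv in [(224.6,163.1),(212.6,164),(213.6,181),(225.2,180.4)]: print("pin",onz(t,uv,.050))
print("knob",tri([t,s],[(276,149.6),(305.9,214.4)]), onz(t,(276,148.5),.082))
```

```text
axis [0.55586455 0.01103742 0.024     ] [0.5566407  0.01233361 0.024     ] [0.5559373  0.01113654 0.02542829]
tl [0.62111448 0.25248762 0.008     ]
tr [ 0.6258563  -0.05396801  0.008     ]
br [ 0.48967318 -0.05127495  0.008     ]
bl [0.48992976 0.25506674 0.008     ]
rails [array([0.59669453, 0.24224495, 0.022     ]), array([0.59592636, 0.10035011, 0.022     ]), array([0.51241387, 0.24401518, 0.022     ]), array([0.50987298, 0.1014433 , 0.022     ])]
lug top c [0.54814451 0.21769478 0.07      ] side lug top edge [0.53495059 0.22159698 0.07      ] [0.57356332 0.21958366 0.07      ]
pin [0.57805647 0.16390036 0.05      ]
pin [0.57694901 0.20046581 0.05      ]
pin [0.5238687 0.1988814 0.05     ]
pin [0.52407105 0.16385305 0.05      ]
knob [0.61085723 0.00573813 0.05928234] [0.60730537 0.00702593 0.082     ]
```

```bash
cat >> h.py <<'E'
def rel(*targets):
    o=readout.get_obs(); Rt=R.from_rotvec(o["orientation"]).as_matrix()
    print("t",round(o["clock"],2),"tcp",(o["tcp_pos"]*1000).round(1),"jawx",Rt[:,0].round(3),"z",Rt[:,2].round(3),"F",o["contact_force"].round(1),"w",round(o["grip_width"]*1000,1),"q",o["joints"].round(2))
    for T in targets: print(T,(Rt.T@(np.array(T)*1000-o["tcp_pos"]*1000)).round(1))
E
python3 -c "
from h import *
rel((.5,-.25,.23),(.551,.27,.2))"
python3 -m handwheel '-287 -403 0 0 0 10 0; -287 -403 0 0 0 17 0; -287 -403 0 0 0 17 0; -287 -403 0 0 0 17 0; -287 -403 0 0 0 17 0; -287 -403 0 0 0 17 0; -287 -403 0 0 0 17 0; -287 -403 0 0 0 17 0; -287 -403 0 0 0 17 0' 20
python3 -c "
from h import *
rel((.5,-.25,.23),(.551,.27,.2))"
```

```text
t 0.25 tcp [ 200.5 -644.2  230.8] jawx [ 0.297 -0.955 -0.001] z [-0.     0.001 -1.   ] F [1.6 0.3 0.2] w 85.7 q [ 1.16  0.48  0.02  1.56 -0.01  1.11 -0.08]
(0.5, -0.25, 0.23) [-287.4 -403.1    1.1]
(0.551, 0.27, 0.2) [-768.7 -606.4   31.5]
clock: 1.38
tcp_pos: [0.5034, -0.2452, 0.2314]
orientation: [-2.236, 2.204, 0.001]
contact_force: [-0.7, -0.9, 0.2]
grip_width: 0.0002
t 1.38 tcp [ 503.4 -245.2  231.4] jawx [ 0.014 -1.    -0.002] z [ 0.002  0.002 -1.   ] F [-0.7 -0.9  0.2] w 0.2 q [ 0.45  0.29 -0.13  1.83  0.04  1.02 -1.25]
(0.5, -0.25, 0.23) [4.8 3.4 1.4]
(0.551, 0.27, 0.2) [-514.3  -55.    32.5]
```

```bash
python3 -m handwheel '-519 -58 0 0 0 1 0; -519 -58 0 0 0 1 0; -519 -58 0 0 0 1 0; -519 -58 0 0 0 1 0; -519 -58 0 0 0 1 0; -519 -58 0 0 0 1 0; -519 -58 0 0 0 1 0; -519 -58 0 0 0 1 0; -519 -58 0 0 0 1 0; -519 -58 0 0 0 1 0; -519 -58 0 0 0 1 0'
python3 -c "
from h import *
rel((.551,.27,.042))
w=grab_frame('wrist'); crop(w,0,0,512,384,1,'pics/w1.png')
s=grab_frame('side'); crop(s,200,80,360,260,4,'pics/s1.png')"
```

```text
clock: 2.75
tcp_pos: [0.5561, 0.2656, 0.231]
orientation: [2.203, -2.237, 0.002]
contact_force: [-0.7, -1.0, -0.4]
grip_width: 0.0001
t 2.75 tcp [556.1 265.6 231. ] jawx [-0.015 -1.     0.002] z [-0.    -0.002 -1.   ] F [-0.7 -1.  -0.4] w 0.1 q [-0.28  0.41 -0.35  1.68  0.16  1.08 -2.27]
(0.551, 0.27, 0.042) [ -4.7   5.2 189. ]
```

View pics/w1.png

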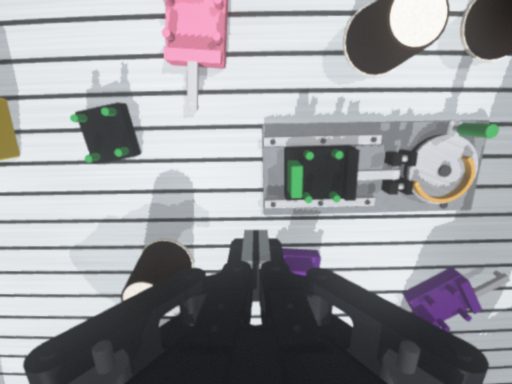

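View pics/s1.png

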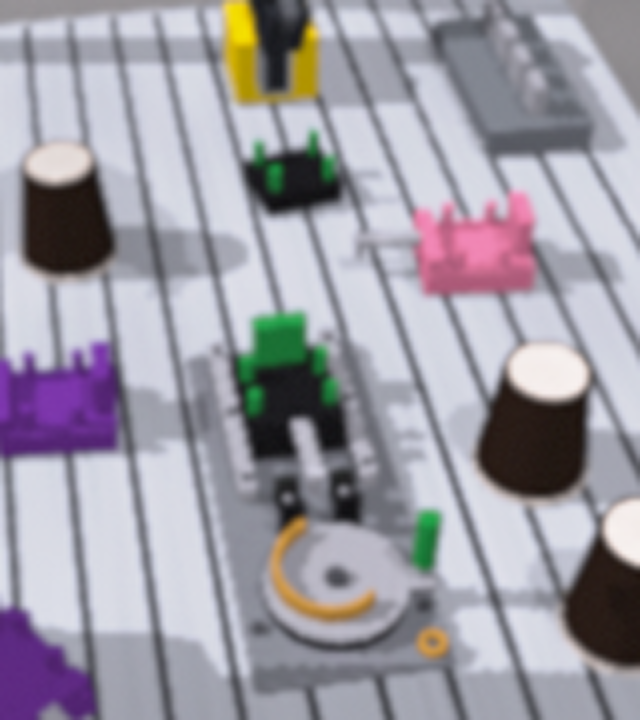

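The wrist view shows the dock clearly: lug at (295,180), hub at (444,170), knob top at (491,131), rails along rows 141 and 203. I'll measure from it.

Run:
```python
from h import *
w=grab_frame('wrist'); crop(w,255,110,505,220,3.2,'pics/w2.png')
print(blobs(w,(50,80,40),(80,255,255),8,(250,100,512,230)))
import pickle; pickle.dump(w,open("w2.pkl","wb"))
```

```text
[([458, 124, 41, 14, 466], [478.7, 129.8]), ([331, 149, 13, 11, 104], [337.3, 153.9]), ([304, 150, 11, 11, 88], [308.8, 154.9]), ([287, 160, 26, 43, 649], [296.7, 181.0]), ([329, 191, 13, 11, 84], [334.8, 196.1])]
```

View pics/w2.png

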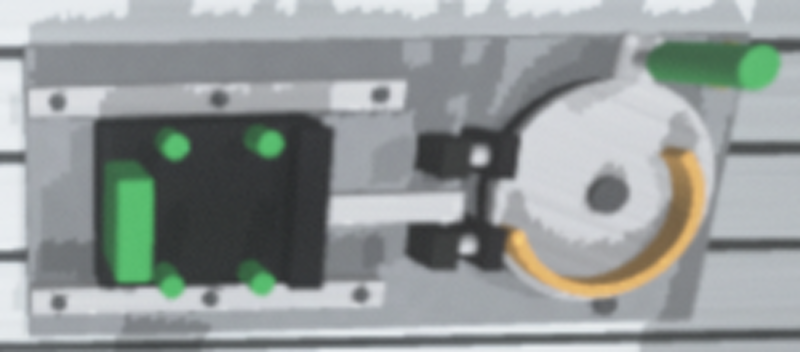

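Run:
```python
from h import *
import pickle; w=pickle.load(open("w2.pkl","rb"))
W=lambda x,y:(255+(x+.5)/3.2-.5,110+(y+.5)/3.2-.5)
def p(n,z,*pts):
    print(n,[(onz(w,W(*q),z)*1000).round(1)[:2].tolist() for q in pts])
p("hub",.026,(607,193))
p("lugtop corners",.070,(117,180),(154,178),(154,280),(118,283))
p("pins",.052,(176,148),(270,145),(172,287),(262,284))
p("knobtop",.082,(760,67))
p("knob",.082,(745,67))
p("rail screws",.022,(57,102),(380,94),(58,302),(361,295))
p("rail edges",.022,(30,116),(404,108),(32,290),(383,284))
p("plate TL,TR,BL",.008,(28,44),(750,33),(28,334),(690,318))
```

```text
hub [[555.5, 11.0]]
lugtop corners [[571.9, 223.6], [572.4, 210.2], [533.9, 208.9], [533.0, 222.3]]
pins [[580.4, 199.1], [581.1, 163.5], [525.3, 198.4], [526.0, 162.6]]
knobtop [[610.5, 5.9]]
knob [[610.5, 11.3]]
rail screws [[595.4, 242.3], [596.9, 110.5], [509.5, 241.6], [510.6, 109.3]]
rail edges [[589.9, 253.3], [591.2, 99.9], [515.2, 252.9], [515.5, 100.2]]
plate TL,TR,BL [[618.0, 253.5], [620.0, -52.0], [489.5, 254.4], [492.1, -53.2]]
```

```bash
python3 -c "
from h import *
import pickle
t,s=pickle.load(open('f0.pkl','rb')); print(onz(t,(145,215),.092),onz(t,(241,112),.092),onz(t,(289,104),.092))
rel((.553,.264,.044))"
python3 -m handwheel '2 3 62 0 0 -0.8 0; 2 3 125 0 0 -0.8 0; 2 3 187 0 0 -0.8 0; 2 3 187 0 0 -0.8 0; 2 3 187 0 0 -0.8 0'
python3 -c "
from h import *
rel((.553,.264,.044))
s=grab_frame('side'); crop(s,220,80,340,220,4,'pics/s3.png')"
```

```text
[0.42403188 0.39419712 0.092     ] [0.72360034 0.10663474 0.092     ] [ 0.7423784  -0.03962546  0.092     ]
t 2.9 tcp [556.1 266.2 231.4] jawx [-0.015 -1.     0.001] z [ 0.    -0.001 -1.   ] F [-1.1  0.4  0. ] w -0.0 q [-0.28  0.41 -0.35  1.68  0.16  1.08 -2.27]
(0.553, 0.264, 0.044) [  2.    3.1 187.4]
clock: 3.52
tcp_pos: [0.554, 0.2669, 0.0466]
orientation: [-2.22, 2.219, -0.001]
contact_force: [0.9, 0.4, 0.4]
grip_width: -0.0002
t 3.52 tcp [554.  266.9  46.6] jawx [ 0.001 -1.    -0.001] z [ 0.003  0.001 -1.   ] F [0.9 0.4 0.4] w -0.2 q [-0.32  0.62 -0.31  1.82  0.26  0.74 -2.34]
(0.553, 0.264, 0.044) [2.9 1.  2.6]
```

View pics/s3.png

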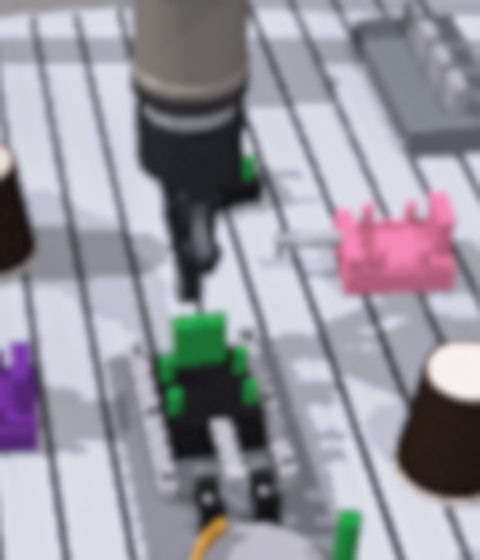

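```bash
python3 -m handwheel '6 1 2 0 0 0 0; 12 1 2 0 0 0 0; 18 1 2 0 0 0 0; 22 1 2 0 0 0 0; 22 1 2 0 0 0 0'
python3 -m handwheel '3 0 0 0 0 0 0; 6 0 0 0 0 0 0; 9 0 0 0 0 0 0; 12 0 0 0 0 0 0'
python3 -m handwheel '3 0 0 0 0 0 0; 6 0 0 0 0 0 0; 9 0 0 0 0 0 0; 12 0 0 0 0 0 0'
python3 -m handwheel '3 0 0 0 0 0 0; 6 0 0 0 0 0 0; 9 0 0 0 0 0 0; 9 0 0 0 0 0 0'
python3 -c "
from h import *
s=grab_frame('side'); crop(s,220,80,340,220,4,'pics/s4.png')"
```

```text
clock: 4.2
tcp_pos: [0.5516, 0.244, 0.0423]
orientation: [2.222, -2.22, 0.0]
contact_force: [-0.1, -0.6, -0.9]
grip_width: -0.0
clock: 4.7
tcp_pos: [0.5515, 0.2331, 0.0423]
orientation: [-2.223, 2.219, 0.001]
contact_force: [-0.0, 2.8, -1.1]
grip_width: 0.0003
clock: 5.2
tcp_pos: [0.5516, 0.2204, 0.0423]
orientation: [-2.223, 2.22, -0.0]
contact_force: [1.3, 2.9, -0.4]
grip_width: 0.0
clock: 5.7
tcp_pos: [0.5516, 0.2109, 0.0423]
orientation: [2.222, -2.22, 0.001]
contact_force: [1.3, -0.1, -0.2]
grip_width: 0.0003
```

View pics/s4.png

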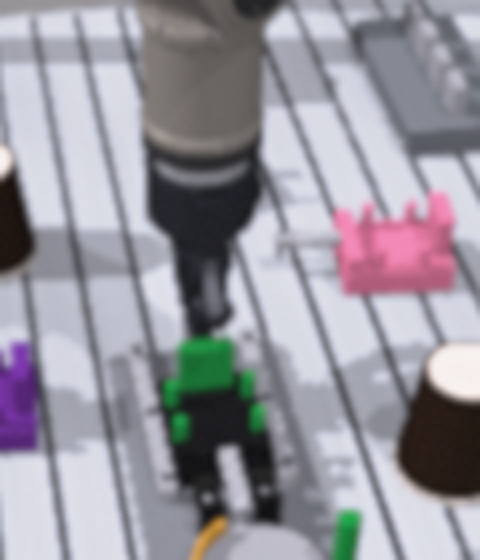

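```bash
python3 -m handwheel '1.5 0 0 0 0 0 0; 3 0 0 0 0 0 0; 4 0 0 0 0 0 0'|grep -v ori
python3 -m handwheel '1 0 0 0 0 0 0; 2 0 0 0 0 0 0'|grep -v ori
python3 -m handwheel '1 0 0 0 0 0 0; 2 0 0 0 0 0 0'|grep -v ori
python3 -c "
from h import *
s=grab_frame('side'); crop(s,240,130,320,210,7,'pics/s5.png')"
```

```text
clock: 6.12
tcp_pos: [0.5515, 0.2077, 0.0423]
contact_force: [-0.1, 2.3, -1.0]
grip_width: 0.0002
clock: 6.38
tcp_pos: [0.5516, 0.2056, 0.0423]
contact_force: [-0.4, 1.8, -1.1]
grip_width: -0.0004
clock: 6.62
tcp_pos: [0.5516, 0.2036, 0.0423]
contact_force: [0.7, 1.1, -0.4]
grip_width: 0.0004
```

View pics/s5.png

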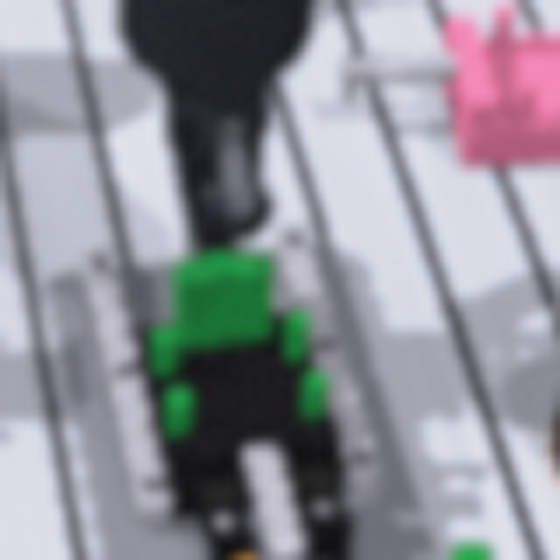

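```bash
for i in 1; do :; done
python3 -m handwheel '1 0 0 0 0 0 0; 2 0 0 0 0 0 0'|grep -v ori
python3 -m handwheel '1 0 0 0 0 0 0; 2 0 0 0 0 0 0'|grep -v ori
python3 - <<'E'
from h import *
t=grab_frame('top'); print(blobs(t,(50,80,40),(80,255,255),6,(190,130,310,210))); crop(t,190,130,310,210,6,"pics/t6.png")
for b in blobs(t,(50,80,40),(80,255,255),6,(190,130,310,210)): print((onz(t,b[1],.05)*1000).round(1))
E
```

```text
clock: 6.92
tcp_pos: [0.5516, 0.2016, 0.0423]
contact_force: [0.0, 2.4, -0.8]
grip_width: 0.0002
clock: 7.18
tcp_pos: [0.5516, 0.1995, 0.0423]
contact_force: [-0.5, 2.0, -0.2]
grip_width: -0.0002
[([274, 146, 5, 8, 33], [276.0, 149.8])]
[612.7   5.2  50. ]
```

View pics/t6.png

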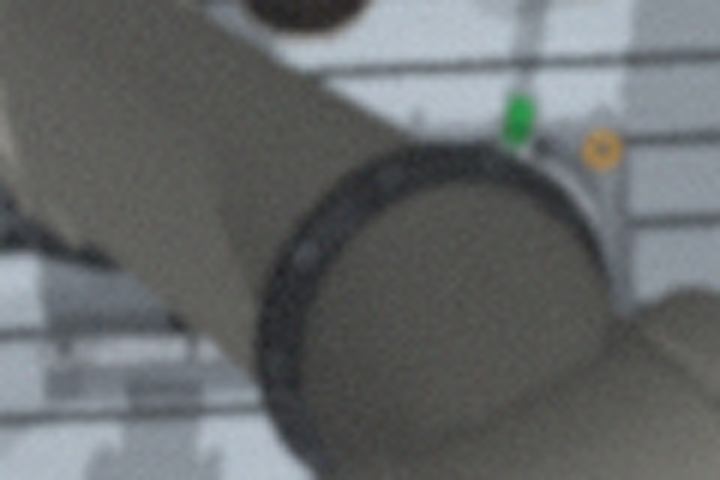

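The arm blocks the top view, so I'll keep pushing in small steps and go by the force.

```bash
python3 -m handwheel '1 0 0 0 0 0 0; 2 0 0 0 0 0 0'|egrep 'tcp|contact'
python3 -m handwheel '1 0 0 0 0 0 0'|egrep 'tcp|contact'
python3 -m handwheel '1 0 0 0 0 0 0'|egrep 'tcp|contact'
python3 -c "
from h import *
w=grab_frame('wrist'); crop(w,0,0,512,384,1.5,'pics/w6.png')"
```

```text
tcp_pos: [0.5516, 0.1975, 0.0423]
contact_force: [0.4, 2.7, -0.7]
tcp_pos: [0.5516, 0.1966, 0.0423]
contact_force: [-0.3, 2.3, 0.2]
tcp_pos: [0.5516, 0.1956, 0.0423]
contact_force: [-0.7, 1.9, -0.7]
```

View pics/w6.png

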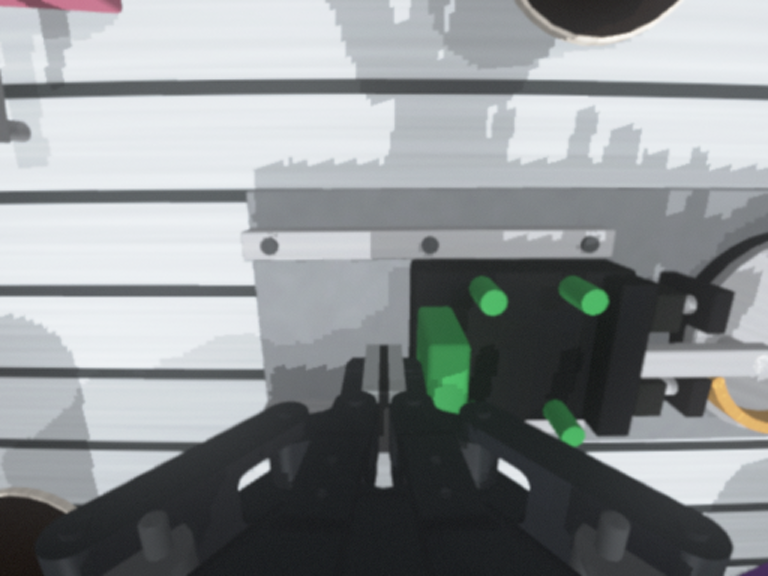

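The wrist view shows the finger behind the lug and the nest front at (625,340), nearly at the buffer blocks at (655,310).

```bash
python3 -m handwheel '1 0 0 0 0 0 0'|egrep 'tcp|contact'
python3 -m handwheel '1 0 0 0 0 0 0'|egrep 'tcp|contact'
```

```text
tcp_pos: [0.5516, 0.1946, 0.0423]
contact_force: [0.6, 3.4, -0.2]
tcp_pos: [0.5516, 0.1936, 0.0423]
contact_force: [0.2, 2.1, -0.4]
```

```bash
python3 -m handwheel '1 0 0 0 0 0 0'|egrep 'tcp|contact'
python3 -m handwheel '0.5 0 0 0 0 0 0'|egrep 'tcp|contact'
```

```text
tcp_pos: [0.5516, 0.1928, 0.0424]
contact_force: [-0.4, 3.9, -0.3]
tcp_pos: [0.5516, 0.1928, 0.0424]
contact_force: [-0.2, 5.1, 0.0]
```

```bash
python3 -m handwheel '0.5 0 0 0 0 0 0'|egrep 'tcp|contact'
python3 -m handwheel '0 0 0 0 0 0 0'|egrep 'tcp|contact'
```

```text
tcp_pos: [0.5515, 0.1925, 0.0425]
contact_force: [-1.3, 5.4, 1.4]
tcp_pos: [0.5515, 0.1926, 0.0425]
contact_force: [-0.2, 4.0, 0.2]
```

```bash
python3 -m handwheel '-10 0 0 0 0 0 0; -25 0 0 0 0 0 0; -25 0 -60 0 0 0 0; -25 0 -110 0 0 0 0; 35 -18 -110 0 0 0 40; 95 -36 -110 0 0 0 40; 150 -54 -110 0 0 0 40; 150 -54 -110 0 0 0 40; 150 -54 -110 0 0 0 40'
python3 - <<'E'
from h import *
rel((.6105,.006,.045))
w=grab_frame('wrist'); crop(w,0,0,512,384,1.5,'pics/w7.png')
import pickle; pickle.dump(w,open("w7.pkl","wb"))
print(blobs(w,(50,80,40),(80,255,255),20))
E
```

```text
clock: 9.65
tcp_pos: [0.6057, 0.0425, 0.1522]
orientation: [-2.223, 2.22, 0.001]
contact_force: [0.1, 1.5, -0.1]
grip_width: 0.0403
t 9.65 tcp [605.7  42.5 152.2] jawx [ 0.002 -1.    -0.   ] z [-0.  0. -1.] F [ 0.1  1.5 -0.1] w 40.3 q [ 0.06  0.47 -0.31  1.78  0.17  0.92 -1.89]
(0.6105, 0.006, 0.045) [ 36.6  -4.7 107.2]
[([287, 180, 22, 28, 409], [297.5, 193.8]), ([111, 208, 44, 63, 1500], [130.4, 240.8]), ([173, 208, 16, 16, 173], [180.6, 215.5]), ([146, 255, 15, 17, 158], [152.7, 262.8]), ([182, 255, 6, 9, 29], [184.3, 259.1])]
```

View pics/w7.png

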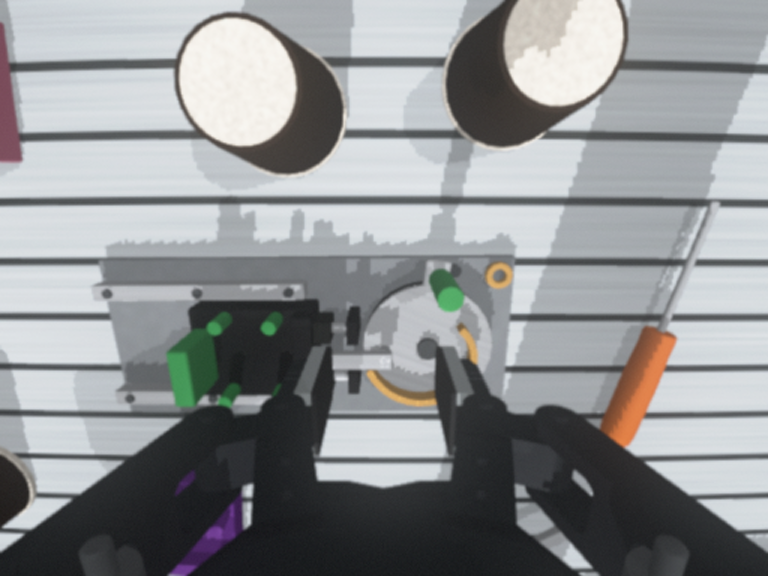

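Run:
```python
from h import *
import pickle; w=pickle.load(open("w7.pkl","rb"))
W=lambda x,y:((x+.5)/1.5-.5,(y+.5)/1.5-.5)
for n,p,z in [("knob",(450,297),.082),("hub",(428,348),.026),("bolt end",(390,362),.036),("bolt end",(390,362),.030),("spacer",(499,275),.015)]: print(n,(onz(w,W(*p),z)*1000).round(1))
```

```text
knob [612.1   4.9  82. ]
hub [555.4   9.3  26. ]
bolt end [549.   37.2  36. ]
bolt end [546.   37.1  30. ]
spacer [607.8 -41.3  15. ]
```

```bash
python3 -m handwheel '37 -5.5 0 0 0 0 40; 37 -5.5 50 0 0 0 40; 37 -5.5 107 0 0 0 40; 37 -5.5 107 0 0 0 40; 37 -5.5 107 0 0 0 40'
python3 - <<'E'
from h import *
rel((.611,.0055,.045))
w=grab_frame('wrist'); crop(w,0,0,512,384,1.5,'pics/w8.png')
s=grab_frame('side'); crop(s,240,150,350,250,6,'pics/s8.png')
E
```

```text
clock: 10.32
tcp_pos: [0.6125, 0.0064, 0.0471]
orientation: [-2.224, 2.216, -0.001]
contact_force: [0.5, -0.1, 0.3]
grip_width: 0.0399
t 10.32 tcp [612.5   6.4  47.1] jawx [ 0.004 -1.    -0.001] z [ 0.002  0.001 -1.   ] F [ 0.5 -0.1  0.3] w 39.9 q [ 0.09  0.61 -0.27  1.83  0.23  0.73 -1.87]
(0.611, 0.0055, 0.045) [0.9 1.5 2.1]
```

View pics/w8.png

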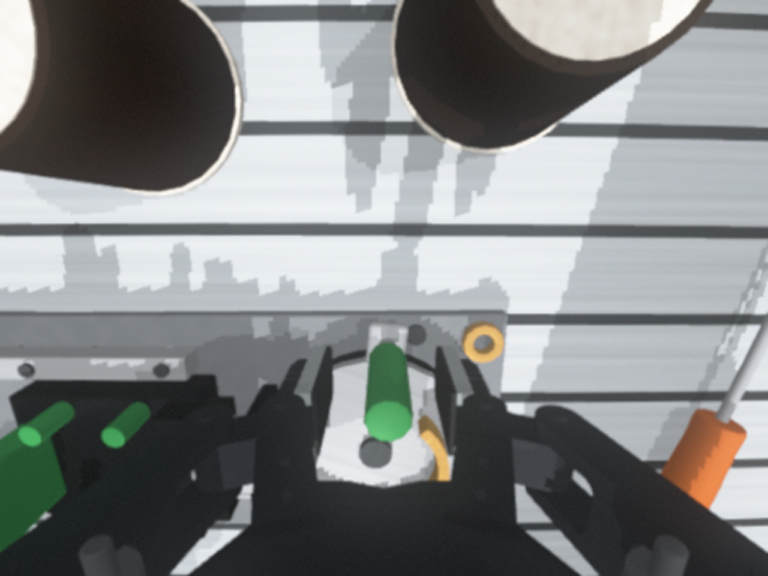

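View pics/s8.png

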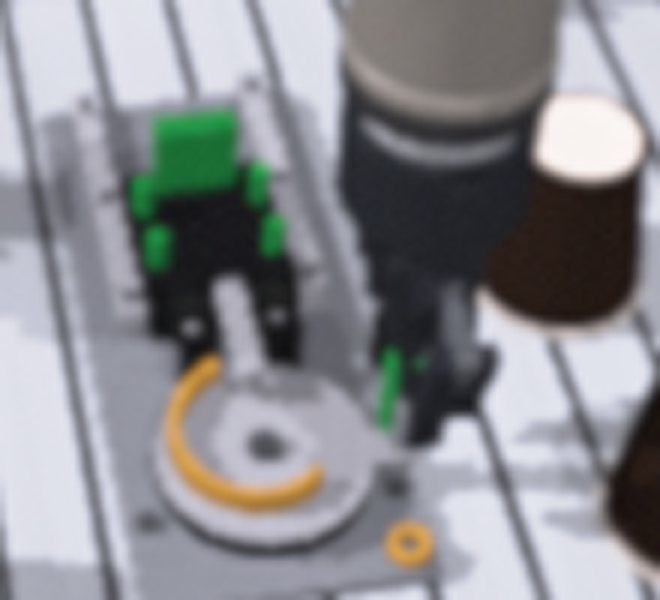

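The knob at (388,400) is between the jaws and the nest sits at the buffer, so I close.

```bash
python3 -m handwheel '0.5 1 2 0 0 0 14; 0.5 1 2 0 0 0 14; 0.5 1 2 0 0 0 14; 0.5 1 2 0 0 0 14; 0.5 1 2 0 0 0 14; 0.5 1 2 0 0 0 14' 25
cat > arc.py <<'E'
from h import *
import sys
# axis ; prints current knob angle/turn and rows for given turns
AX=np.array([.5555,.0103]); ROT=np.deg2rad(0.5)
o=readout.get_obs(); p=o["tcp_pos"][:2]-AX; Rt=R.from_rotvec(o["orientation"]).as_matrix()
a=np.arctan2(p[1],p[0]); turn=np.deg2rad(15)+ROT-a
if turn<-1: turn+=2*np.pi
F=o["contact_force"][:2]; rad=np.array([np.cos(a),np.sin(a)]); tan=np.array([np.sin(a),-np.cos(a)]) # direction of motion
print("t %.2f turn %.3f r %.1f z %.1f  Fresist %.1f Frad %.1f Fz %.1f w %.1f"%(o["clock"],turn,1000*np.hypot(*p),o["tcp_pos"][2]*1e3,-F@tan,F@rad,o["contact_force"][2],o["grip_width"]*1e3))
r0=float(sys.argv[1]) if len(sys.argv)>1 else .0557
for d in map(float,sys.argv[2:]):
    b=a-d; q=AX+r0*np.array([np.cos(b),np.sin(b)]); print(d,(Rt.T@np.append(q-o["tcp_pos"][:2],0)*1000).round(1)[:2])
E
python3 arc.py 0.0557 .05 .1 .15 .2 .25 .3 .35 .4
```

```text
clock: 11.18
tcp_pos: [0.6113, 0.0042, 0.0447]
orientation: [-2.222, 2.219, -0.002]
contact_force: [-0.3, -0.3, 7.1]
grip_width: 0.0153
t 11.18 turn 0.379 r 56.1 z 44.7  Fresist -0.3 Frad -0.3 Fz 7.1 w 15.3
0.05 [2.7 0.8]
0.1 [5.5 1.3]
0.15 [8.2 1.9]
0.2 [10.8  2.7]
0.25 [13.5  3.6]
0.3 [16.   4.7]
0.35 [18.6  5.8]
0.4 [21.   7.1]
```

```bash
python3 -m handwheel '2.7 0.3 -0.5 0 0 0 14; 5.5 0.8 -0.5 0 0 0 14; 8.2 1.4 -0.5 0 0 0 14; 10.8 2.2 -0.5 0 0 0 14'|grep -v ori
python3 arc.py 0.056 .05 .1 .15 .2 .25 .3
```

```text
clock: 11.68
tcp_pos: [0.6091, -0.006, 0.0448]
contact_force: [0.5, 2.6, 6.2]
grip_width: 0.0152
t 11.68 turn 0.566 r 56.1 z 44.8  Fresist 2.7 Frad -0.3 Fz 6.2 w 15.2
0.05 [2.6 1. ]
0.1 [5.2 2. ]
0.15 [7.8 3.1]
0.2 [10.3  4.4]
0.25 [12.7  5.8]
0.3 [15.1  7.3]
```

```bash
python3 -m handwheel '2.6 1 -0.5 0 0 0 14; 5.2 2 -0.5 0 0 0 14; 7.8 3.1 -0.5 0 0 0 14'>/dev/null
python3 arc.py 0.056 .05 .1 .15 .2 .25 .3
```

```text
t 12.05 turn 0.729 r 56.0 z 44.8  Fresist 3.3 Frad 0.6 Fz 5.5 w 15.2
0.05 [2.5 1.3]
0.1 [4.9 2.8]
0.15 [7.2 4.3]
0.2 [9.5 6. ]
0.25 [11.6  7.7]
0.3 [13.7  9.6]
```

```bash
python3 -m handwheel '2.5 1.3 0 0 0 0 14; 4.9 2.8 0 0 0 0 14; 7.2 4.3 0 0 0 0 14'>/dev/null
python3 arc.py 0.056 .05 .1 .15 .2 .25 .3
python3 -c "
from h import *
s=grab_frame('side'); crop(s,240,150,350,250,6,'pics/s9.png')"
```

```text
t 12.43 turn 0.880 r 56.1 z 44.8  Fresist 2.4 Frad 1.2 Fz 6.2 w 15.3
0.05 [2.2 1.7]
0.1 [4.4 3.5]
0.15 [6.5 5.4]
0.2 [8.4 7.4]
0.25 [10.3  9.4]
0.3 [12.1 11.6]
```

View pics/s9.png

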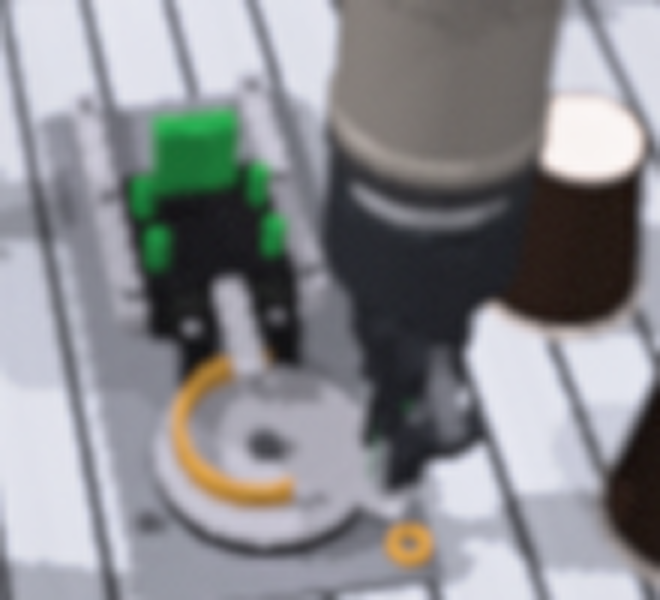

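The lip has passed round the pin, with its tip beyond the bolt at (262,357). Free drag is about 2.7 N. I continue.

```bash
python3 -m handwheel '2.2 1.7 0 0 0 0 14; 4.4 3.5 0 0 0 0 14'>/dev/null
python3 arc.py 0.056
python3 -m handwheel '1.9 1.9 0 0 0 0 14; 3.8 4 0 0 0 0 14'>/dev/null
python3 arc.py 0.056 .05 .1 .15 .2 .25 .3
```

```text
t 12.72 turn 0.981 r 56.1 z 44.8  Fresist 1.9 Frad -0.1 Fz 6.4 w 15.3
t 12.97 turn 1.082 r 56.0 z 44.8  Fresist 3.2 Frad 0.4 Fz 5.7 w 15.2
0.05 [1.8 2.1]
0.1 [3.6 4.3]
0.15 [5.3 6.5]
0.2 [6.8 8.9]
0.25 [ 8.2 11.3]
0.3 [ 9.5 13.8]
```

```bash
python3 -m handwheel '1.8 2.1 0 0 0 0 14; 3.6 4.3 0 0 0 0 14'>/dev/null
python3 arc.py 0.056
python3 -m handwheel '1.6 2.3 0 0 0 0 14; 3.1 4.7 0 0 0 0 14'>/dev/null
python3 arc.py 0.056 .05 .1 .15 .2 .25 .3
```

```text
t 13.22 turn 1.182 r 56.0 z 44.8  Fresist 3.6 Frad 0.7 Fz 5.0 w 15.0
t 13.47 turn 1.284 r 56.0 z 44.8  Fresist 3.0 Frad 0.9 Fz 4.8 w 15.2
0.05 [1.4 2.4]
0.1 [2.7 4.9]
0.15 [3.9 7.4]
0.2 [ 4.9 10. ]
0.25 [ 5.8 12.7]
0.3 [ 6.6 15.4]
```

```bash
python3 -m handwheel '1.4 2.4 0 0 0 0 14; 2.7 4.9 0 0 0 0 14'>/dev/null
python3 arc.py 0.056
python3 -m handwheel '1.1 2.5 0 0 0 0 14; 2.1 5.1 0 0 0 0 14'>/dev/null
python3 arc.py 0.056 .05 .1 .15 .2 .25 .3
```

```text
t 13.72 turn 1.384 r 56.0 z 44.8  Fresist 2.3 Frad 0.4 Fz 6.2 w 15.2
t 13.97 turn 1.484 r 56.0 z 44.8  Fresist 2.6 Frad 1.2 Fz 5.4 w 15.5
0.05 [0.9 2.7]
0.1 [1.6 5.4]
0.15 [2.3 8.1]
0.2 [ 2.8 10.8]
0.25 [ 3.2 13.6]
0.3 [ 3.4 16.4]
```

```bash
python3 -m handwheel '0.9 2.7 0 0 0 0 14'>/dev/null; python3 arc.py
python3 -m handwheel '0.7 2.7 0 0 0 0 14'>/dev/null; python3 arc.py 0.056 .05 .1 .15 .2 .25 .3
```

```text
t 14.10 turn 1.535 r 56.1 z 44.8  Fresist 2.6 Frad 1.2 Fz 6.1 w 15.3
t 14.22 turn 1.585 r 56.1 z 44.8  Fresist 2.4 Frad -0.1 Fz 5.6 w 15.4
0.05 [0.6 2.7]
0.1 [1.1 5.5]
0.15 [1.5 8.3]
0.2 [ 1.7 11.1]
0.25 [ 1.8 13.9]
0.3 [ 1.7 16.7]
```

```bash
python3 -m handwheel '0.6 2.7 0 0 0 0 14'>/dev/null; python3 arc.py
python3 -m handwheel '0.5 2.8 0 0 0 0 14'>/dev/null; python3 arc.py 
python3 -m handwheel '0.3 2.8 0 0 0 0 14'>/dev/null; python3 arc.py  0.056 .05 .1 .15 .2 .25 .3
```

```text
t 14.35 turn 1.635 r 56.0 z 44.7  Fresist 2.5 Frad 1.3 Fz 5.5 w 15.4
t 14.47 turn 1.685 r 56.1 z 44.8  Fresist 3.0 Frad -0.4 Fz 5.4 w 15.6
t 14.60 turn 1.736 r 56.1 z 44.8  Fresist 2.6 Frad 0.2 Fz 5.0 w 15.4
0.05 [0.2 2.8]
0.1 [0.2 5.6]
0.15 [0.2 8.4]
0.2 [-0.  11.2]
0.25 [-0.3 14. ]
0.3 [-0.8 16.7]
```

```bash
python3 -m handwheel '0.2 2.8 0 0 0 0 14'>/dev/null; python3 arc.py
python3 -m handwheel '0 2.8 0 0 0 0 14'>/dev/null; python3 arc.py 
python3 -m handwheel '-0.1 2.8 0 0 0 0 14'>/dev/null; python3 arc.py  0.056 .05 .1 .15 .2 .25 .3
```

```text
t 14.72 turn 1.787 r 56.1 z 44.8  Fresist 1.7 Frad 0.2 Fz 5.5 w 15.6
t 14.85 turn 1.836 r 56.1 z 44.8  Fresist 2.8 Frad -0.0 Fz 6.2 w 15.3
t 14.97 turn 1.886 r 56.1 z 44.8  Fresist 2.3 Frad 0.0 Fz 5.5 w 15.4
0.05 [-0.3  2.8]
0.1 [-0.6  5.6]
0.15 [-1.1  8.3]
0.2 [-1.7 11.1]
0.25 [-2.4 13.8]
0.3 [-3.3 16.4]
```

```bash
python3 -m handwheel '-0.3 2.8 0 0 0 0 14'>/dev/null; python3 arc.py
python3 -m handwheel '-0.3 2.8 0 0 0 0 14'>/dev/null; python3 arc.py 
python3 -m handwheel '-0.5 2.8 0 0 0 0 14'>/dev/null; python3 arc.py  0.056 .05 .1 .15 .2 .25 .3
```

```text
t 15.10 turn 1.937 r 56.1 z 44.8  Fresist 3.0 Frad 0.7 Fz 6.5 w 15.3
t 15.22 turn 1.988 r 56.1 z 44.8  Fresist 2.6 Frad -0.4 Fz 5.8 w 15.5
t 15.35 turn 2.038 r 56.1 z 44.8  Fresist 1.5 Frad 0.6 Fz 6.2 w 15.1
0.05 [-0.7  2.7]
0.1 [-1.4  5.4]
0.15 [-2.3  8.1]
0.2 [-3.3 10.7]
0.25 [-4.5 13.2]
0.3 [-5.8 15.7]
```

```bash
python3 -m handwheel '-0.7 2.7 0 0 0 0 14'>/dev/null; python3 arc.py
python3 -m handwheel '-0.7 2.7 0 0 0 0 14'>/dev/null; python3 arc.py 
python3 -m handwheel '-0.9 2.7 0 0 0 0 14'>/dev/null; python3 arc.py  0.056 .05 .1 .15 .2 .25 .3
```

```text
t 15.47 turn 2.086 r 56.0 z 44.8  Fresist 3.3 Frad 0.4 Fz 5.0 w 15.6
t 15.60 turn 2.133 r 56.0 z 44.7  Fresist 4.5 Frad 0.5 Fz 4.3 w 15.2
t 15.72 turn 2.180 r 56.0 z 44.8  Fresist 5.3 Frad 1.2 Fz 4.7 w 14.9
0.05 [-1.   2.6]
0.1 [-2.1  5.2]
0.15 [-3.4  7.7]
0.2 [-4.8 10.1]
0.25 [-6.3 12.5]
0.3 [-7.9 14.8]
```

```bash
python3 -m handwheel '-0.8 2 0 0 0 0 14'>/dev/null; python3 arc.py
python3 -m handwheel '-0.8 2 0 0 0 0 14'>/dev/null; python3 arc.py 0.056 .05 .1
```

```text
t 15.85 turn 2.212 r 56.0 z 44.8  Fresist 6.9 Frad 1.7 Fz 3.2 w 15.4
t 15.97 turn 2.241 r 55.9 z 44.9  Fresist 8.6 Frad 0.8 Fz 1.6 w 15.6
0.05 [-1.1  2.6]
0.1 [-2.4  5.1]
```

```bash
python3 -m handwheel '-0.5 1.1 0 0 0 0 14'>/dev/null; python3 arc.py
python3 -m handwheel '0 0 0 0 0 0 14'>/dev/null; python3 arc.py
```

```text
t 16.10 turn 2.258 r 56.0 z 44.9  Fresist 8.4 Frad 0.5 Fz 1.3 w 15.5
t 16.23 turn 2.260 r 56.0 z 44.8  Fresist 8.6 Frad 0.4 Fz 1.1 w 15.2
```

It resists at about 8.5 N against about 2.6 N free, so it is clearly tight. I let go and lift straight up.

```bash
python3 -m handwheel '0 0 0 0 0 0 36; 0 0 0 0 0 0 36; 0 0 0 0 0 0 36; 0 0 0 0 0 0 36'; python3 arc.py
python3 -m handwheel '0 0 -30 0 0 0 36; 0 0 -80 0 0 0 36; 0 0 -130 0 0 0 36; -20 60 -150 0 0 0 36; -20 110 -150 0 0 0 36; -20 110 -150 0 0 0 36'
python3 - <<'E'
from h import *
rel()
w=grab_frame('wrist'); crop(w,0,0,512,384,1.5,'pics/w10.png')
s=grab_frame('side'); crop(s,220,110,380,250,5,'pics/s10.png')
t=grab_frame('top'); crop(t,0,40,360,310,2.2,'pics/t10.png')
E
```

```text
clock: 16.73
tcp_pos: [0.5301, -0.0389, 0.0441]
orientation: [2.223, -2.219, -0.001]
contact_force: [0.3, -0.9, 0.8]
grip_width: 0.036
t 16.73 turn 2.317 r 55.3 z 44.1  Fresist 0.7 Frad 0.7 Fz 0.8 w 36.0
clock: 17.48
tcp_pos: [0.4165, -0.0195, 0.194]
orientation: [2.221, -2.217, -0.001]
contact_force: [1.8, -0.8, 0.0]
grip_width: 0.0362
t 17.48 tcp [416.5 -19.5 194. ] jawx [ 0.002 -1.     0.002] z [-0.003 -0.002 -1.   ] F [ 1.8 -0.8  0. ] w 36.2 q [ 0.25  0.12 -0.38  2.16  0.06  0.88 -1.73]
```

View pics/w10.png

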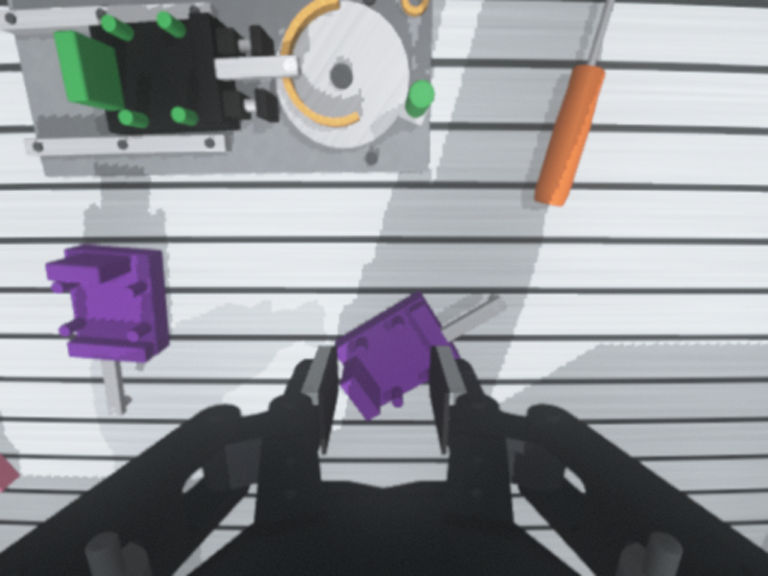

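View pics/s10.png

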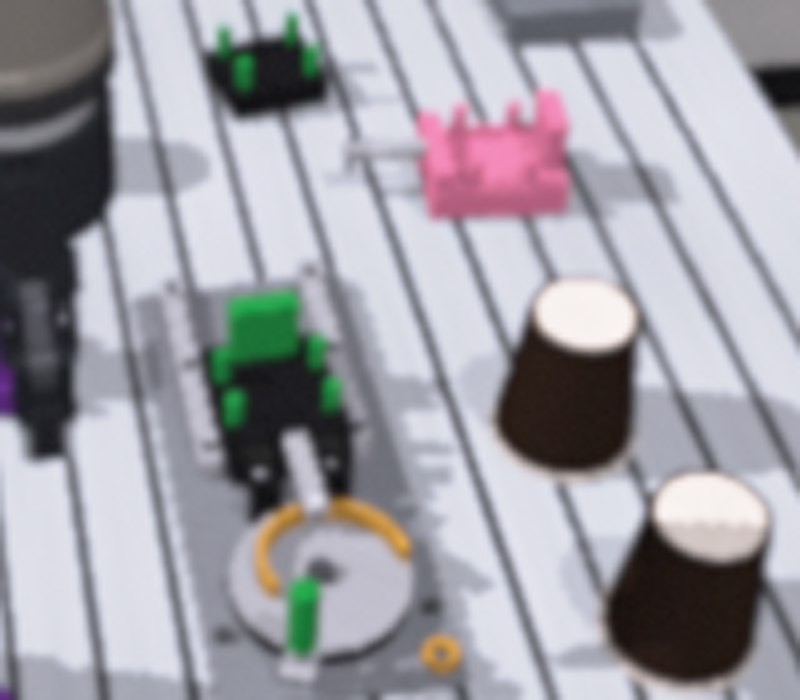

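View pics/t10.png

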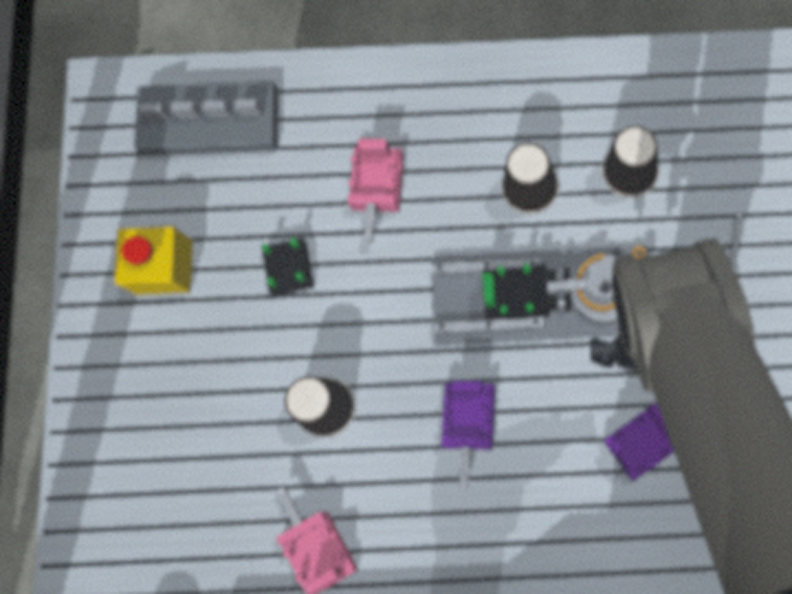

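Run:
```python
from h import *
w=grab_frame('wrist')
W=lambda x,y:((x+.5)/1.5-.5,(y+.5)/1.5-.5)
k=onz(w,W(422,94),.082);h=onz(w,W(342,76),.026); print(k,h)
for a in (h[:2],np.array([.5555,.0103])):
    d=k[:2]-a; print(np.deg2rad(15.5)-np.arctan2(d[1],d[0]),np.hypot(*d))
```

```text
[ 0.53880572 -0.04200693  0.082     ] [0.56024389 0.0097935  0.026     ]
2.2337202984687883 0.056061389882671536
2.150263064699073 0.05490641223513083
```

```bash
python3 -c "
from bench import workorder,readout
print(readout.get_obs()['clock']); print(workorder.hand_in())"
```

```text
17.675
the job is handed in; nothing more can be done
None
```

I slid the black nest to the buffer, turned the cam until it pulled tight, let go and handed the job in at 17.7 s. No verdict was reported.

- **Nest:** I pushed it with the closed fingers behind the lug. It slid at about 2 to 3 N and I stopped when the force rose to about 5 N. The bolt end then measured about 27 mm from the cam axis, which puts the pin about 31 mm out, inside the mouth.
- **Cam:** I gripped the green knob and turned it clockwise from about 0.38 to 2.26 rad. It ran free at about 2.6 N and began to stiffen at about 2.07 rad. I stopped at about 8.5 N, roughly 6 N over free, which is at the top of the 4 to 6 N band. I could not measure the pull on the bolt or the buffer directly.
- **Last checks:** The pictures show the nest against the buffer, the hook round the bolt and the gripper clear. The cups, spacer, screwdriver, spare nest and coloured look-alikes look undisturbed, though the arm partly hid the knob side in the top view.
- **Checks that disagreed:** The tool settled about 3 mm (0.06 rad) forward as the fingers opened. The final picture puts the cam at 2.15 or 2.23 rad depending on which axis estimate I use. That shows no sign of extra tightening, but it is too coarse to rule out a few hundredths of a radian.

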